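# Clamp the drying-rail tube

### The job

On the laundry counter a drying-rail tube lies in the cradle of an open pipe clamp. Swing the hinged cap over the tube and press it down firmly, until the tube stops dead on the bottom of the cradle (about 25 N at the cap's slotted ear; 35 N dents the tube), then pull the spring-loaded swing bolt out, swing it up into the cap's slot and gently let its T-handle down behind the raised lip of the ear, so that it holds the cap shut. Leave the other things on the counter alone.

Things in the scene. Friction and masses are not known exactly. Their poses are not given: they have to be found in the camera images.
- clamp: Pipe clamp screwed to the counter: dark base plate 130 x 100 x 10 mm, aluminium cradle open at the top. Origin on the counter under the tube; z up, y along the tube, x from hinge side to bolt side. Cap hinge axis: along y at x -36, z 80 mm. Swing bolt pivot: along y at x +40, z 30 mm. Cradle cheeks reach z 72, hinge lugs z 88 mm
- tube: Loose steel tube 34 mm in diameter, 260 mm long, about 0.45 kg, in the cradle. Origin mid-length on its axis, y along it. At first its axis is 80 mm above the counter: a tight rubber liner holds it proud, and yields (and stays down) when pushed with about 16 N. The hard bottom lies 2.5 to 7 mm lower, a different amount each time and not visible
- cap (a joint): Angle of the hinged cap, rad. 0: cap level over the tube, growing as it opens; about 1.5 upright, 1.9 fully back. Stiff hinge (0.2 N m): the cap stays where it is left. Resting on the proud tube it reads about 0.21; with the tube home 0.01 to 0.14, depending on the hidden bottom
- saddle: Flat strap and shell of the cap that bears on the tube, 62 x 36 mm, 8 mm thick. Origin on the hinge axis, x along the cap away from the hinge, y along the tube; strap underside at z 9.5, top at z 17.5 mm. Pushing the unslotted part of the ear takes about 10 N while the tube still sinks; 25 N there puts about 42 N on the tube once home, 35 N about 60 N
- ear: Slotted ear at the cap's free end, 36 mm wide along y, 8 mm thick, x -18 to +18 mm. Origin on its top face mid-slot: 76 mm along the cap from the hinge axis, 17.5 mm to the outer side. z: outward normal, x: away from the hinge. Slot 12 mm wide from x -8 mm to the open end; lip 5 mm high at x 13 to 18 mm on both prongs. x -18 to -8 mm is unslotted: press there
- bolt (a joint): Angle of the swing bolt about its pivot, rad. 0: upright in the slot; positive: swung out, away from the tube (0.7 to 1.25 at the start, 1.35 at its stop). Slightly stiff: it stays where it is left
- stem (a joint): How far the bolt is pulled out along its own length, m: 0 to 0.0235 (stop). A spring draws it in, 4 N at 0, 9 N at the stop. Distance pivot to T-handle axis = 0.072 + this value. To clear the lip it must be nearly fully out; seated it reads about 0.005 to 0.014. With the tube not home the handle cannot pass over the lip
- tee: T-handle of the swing bolt: round steel bar 14 mm in diameter, 48 mm long along y, on an 8 mm shank. Origin at the bar's middle; z along the bolt away from its pivot. Seated, its origin is 7 mm above the ear's top face. The bar's flat end faces can be pinched by the fingers and turn between them
- bottle: Detergent bottle, 76 mm in diameter, 190 mm tall, standing; origin under its base. Leave alone
- cup: White cup, 72 mm in diameter, 85 mm tall, standing; origin under its base. Leave alone
- wrench: Steel wrench lying flat on the counter; origin under its middle. Leave alone

How it is judged:
On the way:
1. with the bolt still swung out, the cap is pressed firmly on the tube (more than 34 N between cap and tube, which takes about 21 N at the ear) for a moment (contact force between saddle and tube above 34 N and value of joint bolt above 0.4 rad), for 0.2 s.
At the end, for the whole second after the job is handed in: The tube lies down in the cradle (its axis below 79 mm), the cap is shut on it (below 0.17 rad), the bolt stands in the slot with its T-handle resting on the ear's top face (origin 4 to 9.5 mm above it) behind the lip (within -9 to +9 mm of the slot's middle), all at rest (value of joint cap below 0.17 rad and z of tube in the frame of clamp between 0.071 and 0.079 m and z of tee in the frame of ear between 0.004 and 0.0095 m and x of tee in the frame of ear between -0.009 and 0.009 m and linear speed of each of tee, tube below 0.01 m/s); the robot touches nothing.
It fails at once if the cap is pressed on the tube with more than 60 N (about 35 N at the ear): the tube dents (contact force between saddle and tube above 60 N).
It fails at once if the bolt is rammed or snapped onto the ear (more than 45 N) (contact force between tee and ear above 45 N).
It fails at once if the bottle is disturbed (moved 20 mm) (distance of bottle from where it was at the start of the episode above 0.02 m).
It fails at once if the cup is disturbed (moved 20 mm) (distance of cup from where it was at the start of the episode above 0.02 m).
It fails at once if the wrench is disturbed (moved 20 mm) (distance of wrench from where it was at the start of the episode above 0.02 m).
It also fails if it takes over 67 s, if anything falls off the work surface, if the arm or the gripper's body presses on something with over 40 N, if the wrist force passes 120 N, or if a joint passes its speed limit or range.

### The arm

A 6-joint arm with a two-finger parallel gripper is mounted at the origin on the work surface. World frame = base frame: x ahead of the robot, y to its left, z up, the work surface at z = 0. Lengths are in m, angles in rad, forces in N, time in s.
With the tool pointing down it reaches from about 0.35 to 0.975 m from the base axis. Payload 7.1 kg.
Tool frame: the origin (TCP) lies midway between the tips of the shut fingers; the grasp point (between the pads) lies 19 mm behind it; z points along the fingers, y is the line along which they close (so a half turn about z gives the same grasp; the last joint's range is limited). The gripper opens to 88 mm and grips with 3 to 60 N. Pads are 20 mm wide; open, the fingers measure 115 mm over their backs; the gripper's body (75 mm by 178 mm) begins 61 mm behind the grasp point.
Start: joints at [1.119, 0.423, 1.63, -0, 1.089, -0.019], TCP at [0.262, 0.567, 0.223] pointing down, gripper open.
Joint ranges: [-3, 3], [-0.9, 2.11], [0.09, 2.58], [-1.31, 4.45], [0.11, 2.69], [-2.54, 2.54]. Speed limits (rad/s): [2.39, 2.39, 3.01, 3.14, 3.14, 3.14].

### API

Orientations are given as a rotation vector (axis times angle).
In Python, from plant import robot, eyes gives the robot as it stands (robot), with the cameras (eyes).
- The arm moves only by the shell command python3 nudge.py 'ROWS' [OPENING] [FORCE]. ROWS is 1 to 5 rows, one to a line, with the numbers parted by commas; each row has 6 numbers: dx, dy, dz in m, then a rotation vector rx, ry, rz in rad; each row is the pose to reach, as a shift and turn from the pose commanded when the command began, along the tool's axes at that moment; what a row does not reach only later rows make up. A row lasts 1/8 s, in which the tool goes at most 0.0625 m and 0.188 rad, less where a joint would pass 70% of its speed; a pose out of reach is approached as far as the arm can. OPENING is the opening from 0.0 (shut) to 1.0 (fully open), set as the command begins (- or left out keeps the last). The fingers move at their own pace and stop on an object; FORCE is the grip in N (left out, the last holds). Time passes only in rows, so rows that do not move let the fingers close. It prints the time, the measured TCP pose, the force, the opening and the grip force at its end. Input that does not fit is refused with a message, and nothing moves.
- robot.read_state(): the state, without advancing time (a new reading comes with each control period).
- eyes.camera(name): name is "scene" or "top" or "wrist"; returns a dict with "img" (384x512x3 uint8, red, green, blue), "fx", "fy", "cx", "cy" (pixels), "rvec" (rotation vector, rad) and "tvec" (3), from world to camera coordinates, as OpenCV has them; the wrist camera has in their place "hand_eye" (4x4, takes a point from camera to tool coordinates, whose origin is the TCP and whose axes are the flange's). Camera axes: x right, y down, z forward; pixel columns grow to the right and rows downward; lengths in m; the calibration is good to about 2 mm. A picture is of the moment at which its call begins: read the wrist's pose just before it. There is no depth.
- robot.hand_in(): hands the job in; it is judged then, once.
The state is a dict: "clock": time; "qpos": joint angles; "joint_vel": joint speeds; "joint_torque": joint torques, N m; "tool_pos": TCP position; "eef_rot": TCP orientation; "wrist_force": force on the tool from outside, world axes, zero at the start; "wrist_torque": the same for the moment, N m; "grip_width": opening from 0.0 (shut) to 1.0 (fully open); "gripper_force": force on a finger pad.
Only numpy, scipy, OpenCV 4.12 (cv2) and the standard library are available. Lean on these libraries where they do the work, as an engineer would, in place of code of your own. Each camera call takes 0.05 s, during which the arm holds its last target. There are 200 camera calls.

## Working session

There is one attempt and no reset: what is moved stays moved. The work goes in short steps, Python scripts to look and compute and a shell command to move; the robot and the scene stay as the last step left them, time stands still between calls to the robot, and variables do not carry over. Pictures are saved under pics/ and viewed, at most 10 in all, crops included, and the job is handed in when it is done.

```bash
ls; mkdir -p pics
python3 - <<'E'
from plant import robot, eyes
import cv2,numpy as np
s=robot.read_state();print({k:np.round(v,3).tolist() for k,v in s.items()})
for n in("scene","top"):
    c=eyes.camera(n);cv2.imwrite(f"pics/{n}0.png",c["img"][:,:,::-1])
    np.savez(f"{n}.npz",**c)
    print(n,c["fx"],c["fy"],c["cx"],c["cy"],c["rvec"],c["tvec"], (-cv2.Rodrigues(np.array(c["rvec"]))[0].T@np.array(c["tvec"])).round(3))
E
```

```text
nudge.py
pics
plant.py
{'clock': 0.0, 'qpos': [1.119, 0.424, 1.631, -0.0, 1.089, -0.019], 'joint_vel': [-0.0, -0.002, -0.0, 0.001, 0.0, 0.001], 'joint_torque': [-0.001, -54.463, -27.366, 0.064, 0.023, -0.0], 'tool_pos': [0.262, 0.567, 0.222], 'eef_rot': [-0.674, -3.068, 0.002], 'wrist_force': [-1.109, 0.251, 0.215], 'wrist_torque': [-0.011, -0.053, 0.028], 'gripper_force': 0.0, 'grip_width': 1.0}
scene 458.5763054124261 458.5763054124261 265.4010371644882 198.4678593311489 [ 1.0074772   2.60051881 -0.86700778] [ 0.41913631 -0.23482731  1.52405081] [1.044 0.538 1.084]
top 481.964240284408 481.964240284408 257.1217749627897 193.7855885706931 [ 2.15124243 -2.09640648  0.17508965] [-0.01193204  0.53569891  1.53018974] [ 0.26 -0.02  1.6 ]
```

View pics/scene0.png

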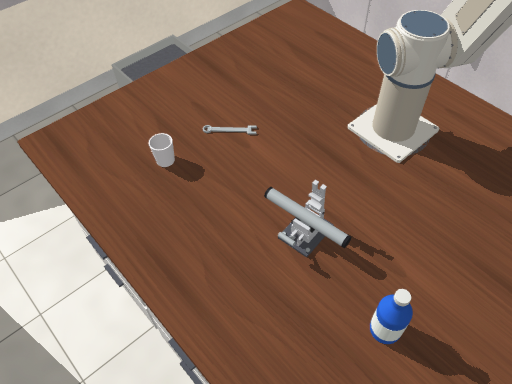

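View pics/top0.png

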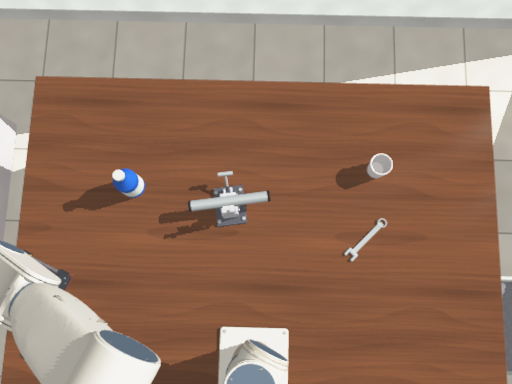

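The scene view shows the tube from (268,192) to (346,240), with the cap upright on the robot side. In the top view the tube runs (190,206) to (269,196) and the T-handle is at (226,174), away from the robot. I'll zoom in next.

Run:
```python
import cv2,numpy as np
a=np.load("scene.npz")["img"][170:265,255:360,::-1];b=np.load("top.npz")["img"][160:235,180:280,::-1]
A=cv2.resize(a,(420,380),interpolation=cv2.INTER_CUBIC)
A=cv2.resize(a,None,fx=6,fy=6,interpolation=cv2.INTER_CUBIC)[:, :]
B=cv2.resize(b,None,fx=8,fy=8,interpolation=cv2.INTER_CUBIC)
cv2.imwrite("pics/sc.png",A);cv2.imwrite("pics/tc.png",B);print(A.shape,B.shape)
```

```text
(570, 630, 3) (600, 800, 3)
```

View pics/sc.png

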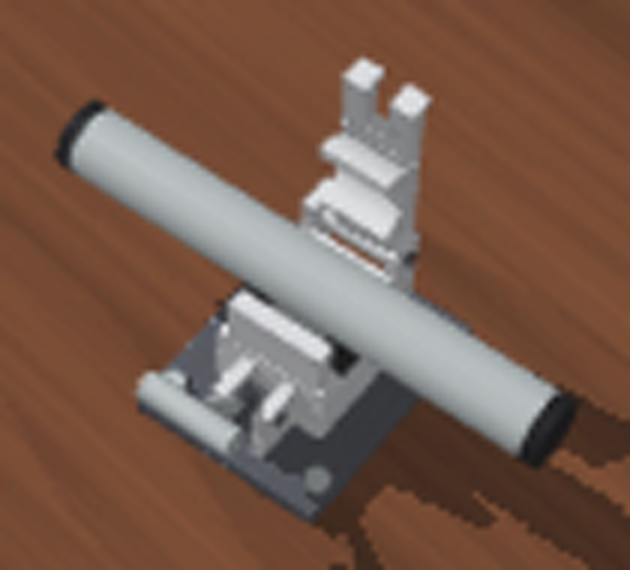

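View pics/tc.png

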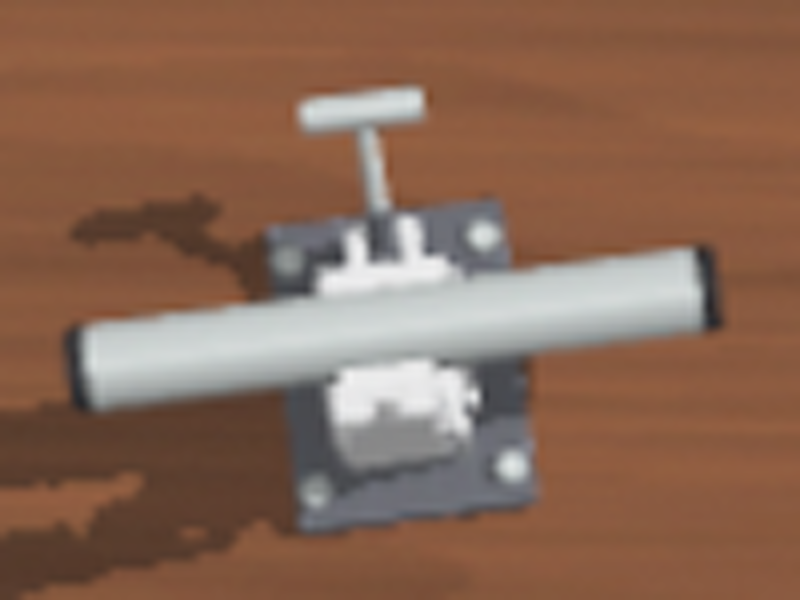

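```bash
cat > geo.py <<'E'
import numpy as np,cv2
from scipy.spatial.transform import Rotation as R
def clampT(p): # x,y,yaw
    T=np.eye(4);T[:3,:3]=R.from_rotvec([0,0,p[2]]).as_matrix();T[:2,3]=p[:2];return T
def w(p,q): return (clampT(p)@np.r_[q,1])[:3]
def cap(th,q): # cap coords->clamp
    c,s=np.cos(th),np.sin(th);return np.array([-.036+c*q[0]-s*q[2],q[1],.080+s*q[0]+c*q[2]])
def bolt(b,st,y=0): L=.072+st;return np.array([.040+L*np.sin(b),y,.030+L*np.cos(b)])
E
python3 - <<'E'
from geo import *
from scipy.optimize import least_squares
C={n:dict(np.load(n+".npz")) for n in("scene","top")}
def pr(n,X):
    c=C[n];K=np.array([[c["fx"],0,c["cx"]],[0,c["fy"],c["cy"]],[0,0,1]],float)
    return cv2.projectPoints(np.array([X]),c["rvec"],c["tvec"],K,None)[0].ravel()
o={"top":(8,180,160),"scene":(6,255,170)}
P=[("top",(82,368),lambda v:(0,.13,.08)),("top",(708,287),lambda v:(0,-.13,.08)),
("scene",(80,133),lambda v:(0,-.13,.08)),("scene",(548,430),lambda v:(0,.13,.08)),
("top",(268,230),lambda v:(.065,.05,.01)),("top",(500,203),lambda v:(.065,-.05,.01)),("top",(298,530),lambda v:(-.065,.05,.005)),("top",(535,497),lambda v:(-.065,-.05,.005)),
("scene",(315,515),lambda v:(.065,.05,.005)),("scene",(140,400),lambda v:(.065,-.05,.005)),
("top",(303,116),lambda v:bolt(v[4],0,.024)),("top",(422,103),lambda v:bolt(v[4],0,-.024)),
("scene",(148,388),lambda v:bolt(v[4],0,-.024)),("scene",(232,437),lambda v:bolt(v[4],0,.024)),
("scene",(363,72),lambda v:cap(v[3],(.094,-.012,.016))),("scene",(410,100),lambda v:cap(v[3],(.094,.012,.016)))]
def f(v):
    r=[]
    for n,p,g in P:
        k,ox,oy=o[n];m=(np.array(p)+.5)/k-.5+[ox,oy]
        r+=list(pr(n,w(v,g(v)))-m)
    return np.array(r)
s=least_squares(f,[.38,.07,.1,1.5,1.],loss="soft_l1")
v=s.x;np.save("pose.npy",v);print(v.round(4));print(f(v).reshape(-1,2).round(2))
for n,q in [("ear",cap(v[3],(.076,0,.0175))),("lip",cap(v[3],(.094,0,.0225))),("tee",bolt(v[4],0))]:print(n,w(v,q).round(4))
E
cat >> geo.py <<'E'
def rel(target_pos,yaw=None,tilt=0):
    """shift and turn in tool axes; yaw = clamp yaw: tool y along clamp -+y, z down"""
    from plant import robot, eyes
    s=robot.read_state();R0=R.from_rotvec(s["eef_rot"])
    d=R0.inv().apply(np.array(target_pos)-s["tool_pos"]);best=None
    if yaw is not None:
        for sg in(1,-1):
            y=np.array([-np.sin(yaw),np.cos(yaw),0])*sg;x=np.cross(y,[0,0,-1])
            Rt=R.from_matrix(np.c_[x,y,[0,0,-1]]) 
            rv=(R0.inv()*Rt).as_rotvec()
            if best is None or np.linalg.norm(rv)<np.linalg.norm(best):best=rv
    print("shift",d.round(4),"turn",None if best is None else best.round(4),"R0\n",R0.as_matrix().round(3))
E
python3 - <<'E'
from geo import *
from plant import robot, eyes
c=eyes.camera("wrist");print(np.round(c["hand_eye"],4),c["fx"],c["cx"],c["cy"])
v=np.load("pose.npy");rel(w(v,(-.10,0,.30)),v[2])
E
```

```text
[[ 1.000e-04 -9.686e-01 -2.485e-01  6.730e-02]
 [ 1.000e+00 -1.000e-04  8.000e-04  1.000e-04]
 [-8.000e-04 -2.485e-01  9.686e-01 -1.618e-01]
 [ 0.000e+00  0.000e+00  0.000e+00  1.000e+00]] 267.4198870515766 252.9440253446726 194.62294455527118
shift [-0.3339 -0.3843 -0.0775] turn [-1.100e-03 -4.000e-04 -5.895e-01] R0
 [[-0.908  0.419 -0.001]
 [ 0.419  0.908 -0.001]
 [ 0.    -0.001 -1.   ]]
```

```bash
python3 nudge.py '-0.03,-0.035,-0.04,0,0,-0.06
-0.06,-0.07,-0.07,0,0,-0.12
-0.1,-0.11,-0.078,0,0,-0.2
-0.14,-0.15,-0.078,0,0,-0.3
-0.175,-0.19,-0.078,0,0,-0.4' 0.0
python3 - <<'E'
from geo import *
v=np.load("pose.npy");rel(w(v,(-.10,0,.30)),v[2])
E
```

```text
clock: 0.78
tool_pos: [0.3416, 0.3197, 0.3008]
eef_rot: [0.046, 3.141, 0.0]
wrist_force: [1.1, 0.1, 0.9]
grip_width: 0.472
gripper_force: 0.0
shift [-0.0694 -0.2397  0.0008] turn [ 1.00e-04  4.00e-04 -1.86e-01] R0
 [[-1.     0.029  0.   ]
 [ 0.029  1.     0.   ]
 [-0.     0.    -1.   ]]
```

```bash
python3 nudge.py '-0.015,-0.05,0,0,0,-0.04
-0.03,-0.1,0,0,0,-0.08
-0.045,-0.155,0,0,0,-0.12
-0.06,-0.205,0,0,0,-0.16
-0.0694,-0.24,0,0,0,-0.186' 0.0
python3 nudge.py '0,0,0,0,0,0
0,0,0,0,0,0'
python3 - <<'E'
from geo import *
from plant import robot, eyes
s=robot.read_state();c=eyes.camera("wrist");np.savez("wr1.npz",**c,pos=s["tool_pos"],rot=s["eef_rot"])
cv2.imwrite("pics/w1.png",cv2.resize(c["img"][:,:,::-1],None,fx=1.5,fy=1.5,interpolation=cv2.INTER_CUBIC))
E
```

```text
clock: 1.4
tool_pos: [0.4028, 0.0774, 0.3007]
eef_rot: [-0.24, 3.132, -0.0]
wrist_force: [-0.2, -0.1, -0.4]
grip_width: 0.005
gripper_force: 0.0
clock: 1.65
tool_pos: [0.4026, 0.0796, 0.3006]
eef_rot: [0.239, -3.132, -0.0]
wrist_force: [0.6, -0.4, 0.7]
grip_width: 0.008
gripper_force: 0.0
```

View pics/w1.png

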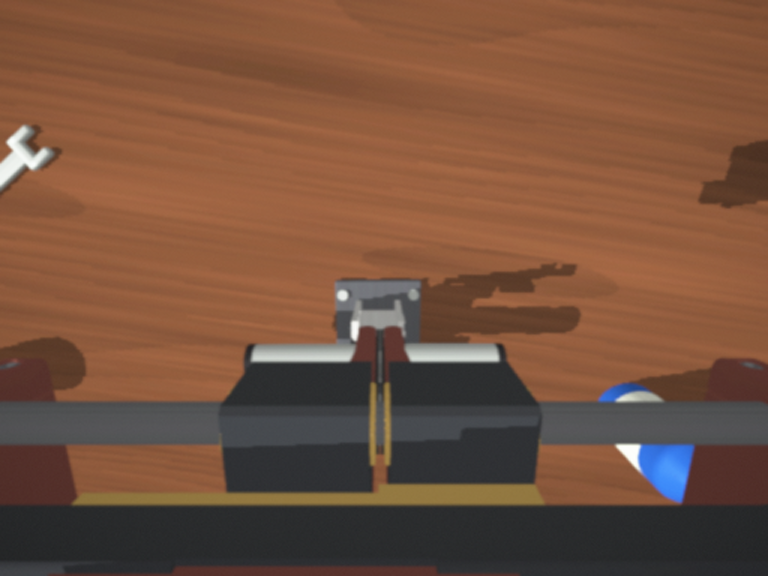

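The wrist view (1.5×) shows the tube level, ends at about (248,354) and (502,354), base plate corners at (337,281) and (420,281). The fingers hide the tee.

```bash
cat >> geo.py <<'E'
def prw(d,X):
    RT=R.from_rotvec(d["rot"]).as_matrix();H=d["hand_eye"]
    t=RT.T@(np.array(X)-d["pos"]);c=H[:3,:3].T@(t-H[:3,3])
    return np.array([d["fx"]*c[0]/c[2]+d["cx"],d["fy"]*c[1]/c[2]+d["cy"]])
E
python3 - <<'E'
from geo import *
v=np.load("pose.npy");d=dict(np.load("wr1.npz"))
for n,q in dict(tubeR=(0,.13,.08),tubeL=(0,-.13,.08),bR=(-.065,.05,.01),bL=(-.065,-.05,.01),lipR=cap(v[3],(.094,.018,.016)),lipL=cap(v[3],(.094,-.018,.016))).items(): print(n,(prw(d,w(v,q))*1.5+.25).round(1))
E
```

```text
tubeR [504.7 357.8]
tubeL [251.7 358.9]
bR [421.3 281.3]
bL [334.8 281.7]
lipR [401.  358.8]
lipL [354.4 359. ]
```

```bash
python3 - <<'E'
from geo import *
v=np.load("pose.npy");rel(w(v,(-.085,0,.145)),v[2])
for th in (1.46,1.3,1.1,.9,.7,.5,.35,.21,.14,.01):
    p=cap(th,(.064,0,.0175))-[.01,0,0];print(th,(-(p-[-.085,0,.145])*[1,1,1]).round(4))
E
python3 nudge.py '0,0,0.05,0,0,0
-0.005,0,0.1,0,0,0
-0.015,0,0.155,0,0,0
-0.015,0,0.155,0,0,0'
```

```text
shift [-0.0161 -0.002   0.1556] turn [ 0.0003 -0.0003 -0.0033] R0
 [[-0.988 -0.153 -0.   ]
 [-0.153  0.988  0.   ]
 [ 0.     0.    -1.   ]]
1.46 [-0.0287 -0.     -0.0005]
1.3 [-0.0393 -0.     -0.0013]
1.1 [-0.0524 -0.      0.    ]
0.9 [-0.0651 -0.      0.004 ]
0.7 [-0.0767 -0.      0.0104]
0.5 [-0.0868 -0.      0.019 ]
0.35 [-0.0931 -0.      0.0266]
0.21 [-0.0979 -0.      0.0345]
0.14 [-0.0999 -0.      0.0387]
0.01 [-0.1028 -0.      0.0469]
clock: 2.2
tool_pos: [0.4148, 0.0822, 0.1425]
eef_rot: [0.242, -3.123, 0.001]
wrist_force: [0.7, 0.1, 0.6]
grip_width: 0.006
gripper_force: 0.0
```

```bash
python3 nudge.py '-0.015,-0.002,0,0,0,0
-0.029,-0.002,-0.001,0,0,0
-0.039,-0.002,-0.002,0,0,0
-0.046,-0.002,-0.001,0,0,0
-0.052,-0.002,-0.001,0,0,0'
python3 nudge.py '-0.006,0,0.002,0,0,0
-0.013,0,0.004,0,0,0
-0.019,0,0.007,0,0,0
-0.025,0,0.010,0,0,0'
```

```text
clock: 2.82
tool_pos: [0.4698, 0.0876, 0.1471]
eef_rot: [-0.24, 3.132, 0.0]
wrist_force: [-2.8, 0.5, 2.8]
grip_width: 0.005
gripper_force: 1.8
clock: 3.32
tool_pos: [0.4947, 0.0915, 0.1365]
eef_rot: [-0.24, 3.132, 0.0]
wrist_force: [-1.5, 0.8, 3.1]
grip_width: 0.005
gripper_force: 1.6
```

```bash
python3 nudge.py '-0.005,0,0.004,0,0,0
-0.010,0,0.008,0,0,0
-0.013,0,0.012,0,0,0
-0.016,0,0.016,0,0,0'
python3 - <<'E'
from geo import *
from plant import robot, eyes
v=np.load("pose.npy");s=robot.read_state();print((np.linalg.inv(clampT(v))@np.r_[s["tool_pos"],1]).round(4))
c=eyes.camera("scene");cv2.imwrite("pics/s2.png",cv2.resize(c["img"][140:265,245:375,::-1],None,fx=4.5,fy=4.5,interpolation=cv2.INTER_CUBIC))
E
```

```text
clock: 3.82
tool_pos: [0.5103, 0.0939, 0.1205]
eef_rot: [-0.24, 3.132, 0.0]
wrist_force: [0.3, 0.6, 4.5]
grip_width: 0.006
gripper_force: 1.6
[ 0.0075 -0.001   0.1205  1.    ]
```

View pics/s2.png

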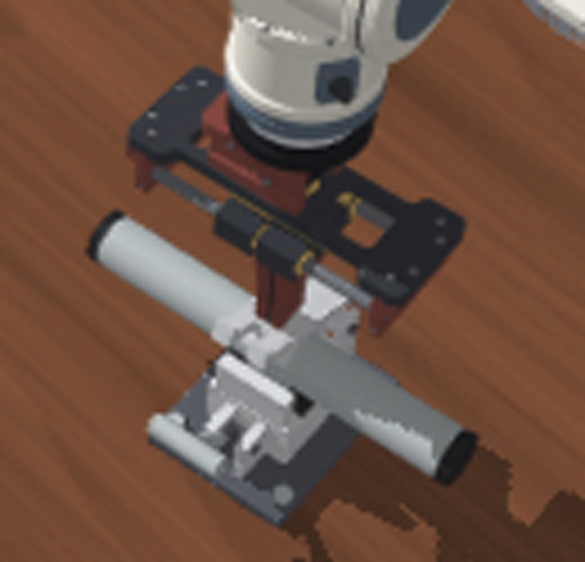

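The cap is down near the tube with the finger on its outer face, and the tee is still out at lower left. Now I bring it onto the tube.

```bash
python3 nudge.py '-0.002,0,0.003,0,0,0
-0.004,0,0.006,0,0,0
-0.005,0,0.008,0,0,0'
python3 nudge.py '-0.0005,0,0.001,0,0,0
-0.001,0,0.002,0,0,0'
python3 nudge.py '0,0,0.001,0,0,0
0,0,0.001,0,0,0'
```

```text
clock: 4.25
tool_pos: [0.5149, 0.0946, 0.1125]
eef_rot: [-0.24, 3.132, -0.0]
wrist_force: [0.5, 0.4, 2.7]
grip_width: 0.003
gripper_force: 1.3
clock: 4.5
tool_pos: [0.5158, 0.0948, 0.1107]
eef_rot: [-0.24, 3.132, -0.0]
wrist_force: [-0.4, 0.9, 2.2]
grip_width: 0.003
gripper_force: 1.3
clock: 4.75
tool_pos: [0.5162, 0.0948, 0.1099]
eef_rot: [-0.24, 3.131, 0.0]
wrist_force: [1.3, 0.2, 4.1]
grip_width: -0.0
gripper_force: 1.9
```

```bash
for i in 1 2; do python3 nudge.py '0,0,0.001,0,0,0
0,0,0.001,0,0,0' | egrep 'tool_pos|wrist_force'; done
```

```text
tool_pos: [0.5164, 0.0949, 0.1094]
wrist_force: [0.8, 0.0, 9.4]
tool_pos: [0.5168, 0.0949, 0.1086]
wrist_force: [-0.3, 1.2, 9.9]
```

```bash
for i in 1 2 3; do python3 nudge.py '0,0,0.0003,0,0,0
0,0,0.0006,0,0,0
0,0,0.0006,0,0,0' | egrep 'tool_pos|wrist_force'; done
```

```text
tool_pos: [0.517, 0.095, 0.1082]
wrist_force: [1.7, 0.3, 10.4]
tool_pos: [0.5172, 0.095, 0.1077]
wrist_force: [0.8, -0.1, 10.8]
tool_pos: [0.5174, 0.095, 0.1071]
wrist_force: [1.6, 0.6, 10.9]
```

```bash
python3 nudge.py '0,0,0.0003,0,0,0
0,0,0.0006,0,0,0
0,0,0.0006,0,0,0' | egrep 'tool_pos|wrist_force'
```

```text
tool_pos: [0.5177, 0.0951, 0.1066]
wrist_force: [2.1, 1.2, 10.6]
```

Sinking steadily at about 10 N.

```bash
for i in 1 2 3; do python3 nudge.py '0,0,0.0003,0,0,0
0,0,0.0006,0,0,0' | egrep 'clock|tool_pos|wrist_force'; done
```

```text
clock: 7.0
tool_pos: [0.5179, 0.0951, 0.1061]
wrist_force: [2.2, 0.8, 12.2]
clock: 7.25
tool_pos: [0.5181, 0.0951, 0.1056]
wrist_force: [2.1, 1.1, 11.4]
clock: 7.5
tool_pos: [0.5183, 0.0952, 0.1051]
wrist_force: [3.1, 0.3, 11.8]
```

```bash
for i in 1 2; do python3 nudge.py '0,0,0.0003,0,0,0
0,0,0.0006,0,0,0' | egrep 'tool_pos|wrist_force'; done
```

```text
tool_pos: [0.5185, 0.0952, 0.1046]
wrist_force: [3.0, 0.6, 12.3]
tool_pos: [0.5187, 0.0952, 0.1041]
wrist_force: [4.2, 0.3, 12.9]
```

```bash
for i in 1 2; do python3 nudge.py '-0.0003,0,0.0003,0,0,0
-0.0004,0,0.0006,0,0,0' | egrep 'tool_pos|wrist_force'; done
```

```text
tool_pos: [0.519, 0.0953, 0.1034]
wrist_force: [4.6, 1.2, 11.6]
tool_pos: [0.5192, 0.0953, 0.1027]
wrist_force: [3.4, 0.8, 12.0]
```

```bash
for i in 1 2; do python3 nudge.py '-0.0003,0,0.0003,0,0,0
-0.0004,0,0.0006,0,0,0' | egrep 'tool_pos|wrist_force'; done
```

```text
tool_pos: [0.5195, 0.0954, 0.1021]
wrist_force: [2.6, 0.1, 12.6]
tool_pos: [0.5197, 0.0954, 0.1014]
wrist_force: [2.2, 0.4, 11.8]
```

```bash
for i in 1 2; do python3 nudge.py '-0.0002,0,0.0003,0,0,0
-0.0003,0,0.0006,0,0,0' | egrep 'tool_pos|wrist_force'; done
```

```text
tool_pos: [0.52, 0.0954, 0.1008]
wrist_force: [2.8, 1.4, 11.5]
tool_pos: [0.5202, 0.0955, 0.1002]
wrist_force: [2.7, 0.6, 11.7]
```

```bash
for i in 1 2; do python3 nudge.py '-0.0002,0,0.0003,0,0,0
-0.0003,0,0.0006,0,0,0' | egrep 'tool_pos|wrist_force'; done
```

```text
tool_pos: [0.5204, 0.0955, 0.0995]
wrist_force: [2.6, 0.7, 11.7]
tool_pos: [0.5206, 0.0955, 0.0989]
wrist_force: [2.0, 1.0, 11.6]
```

```bash
for i in 1 2; do python3 nudge.py '-0.0002,0,0.0003,0,0,0
-0.0002,0,0.0005,0,0,0' | egrep 'tool_pos|wrist_force'; done
```

```text
tool_pos: [0.5207, 0.0955, 0.0984]
wrist_force: [2.0, 1.0, 12.4]
tool_pos: [0.5209, 0.0956, 0.0982]
wrist_force: [0.9, 0.7, 17.2]
```

```bash
for i in 1 2; do python3 nudge.py '-0.0002,0,0.0003,0,0,0
-0.0002,0,0.0005,0,0,0' | egrep 'tool_pos|wrist_force'; done
```

```text
tool_pos: [0.5209, 0.0956, 0.0981]
wrist_force: [-1.5, -0.6, 23.0]
tool_pos: [0.521, 0.0956, 0.0979]
wrist_force: [-3.1, -0.1, 25.9]
```

```bash
python3 nudge.py '0,0,0,0,0,0
0,0,0,0,0,0
0,0,0,0,0,0
0,0,0,0,0,0' | egrep 'clock|wrist_force'
python3 nudge.py '0,0,-0.02,0,0,0
0,0,-0.06,0,0,0
-0.03,0,-0.1,0,0,0
-0.06,0,-0.12,0,0,0
-0.06,0,-0.12,0,0,0' 1.0
python3 nudge.py '0,0,0,0,0,0
0,0,0,0,0,0
0,0,0,0,0,0'|grep grip_w
python3 - <<'E'
from geo import *
from plant import robot, eyes
s=robot.read_state();c=eyes.camera("wrist");np.savez("wr2.npz",**c,pos=s["tool_pos"],rot=s["eef_rot"])
v=np.load("pose.npy");d=dict(np.load("wr2.npz"))
print((np.linalg.inv(clampT(v))@np.r_[s["tool_pos"],1]).round(4))
cv2.imwrite("pics/w2.png",cv2.resize(c["img"][:,:,::-1],None,fx=1.5,fy=1.5,interpolation=cv2.INTER_CUBIC))
for n,q in dict(tubeR=(0,.13,.073),bR=(.065,.05,.01),bL=(.065,-.05,.01),teeR=bolt(v[4],0,.024),teeL=bolt(v[4],0,-.024),earR=cap(.02,(.094,.018,.0225)),earL=cap(.02,(.094,-.018,.0225))).items(): print(n,(prw(d,w(v,q))*1.5+.25).round(1))
E
```

```text
clock: 11.5
wrist_force: [-2.8, -0.2, 24.9]
clock: 12.12
tool_pos: [0.5803, 0.1047, 0.2166]
eef_rot: [-0.24, 3.13, 0.0]
wrist_force: [0.2, 0.0, -0.3]
grip_width: 0.534
gripper_force: 0.0
grip_width: 0.879
[ 0.0755 -0.0013  0.2146  1.    ]
tubeR [559.4 177.2]
bR [435.1 253.1]
bL [326.4 253.5]
teeR [412.5 301.5]
teeL [349.9 301.7]
earR [407.4 263.4]
earL [355.  263.6]
```

View pics/w2.png

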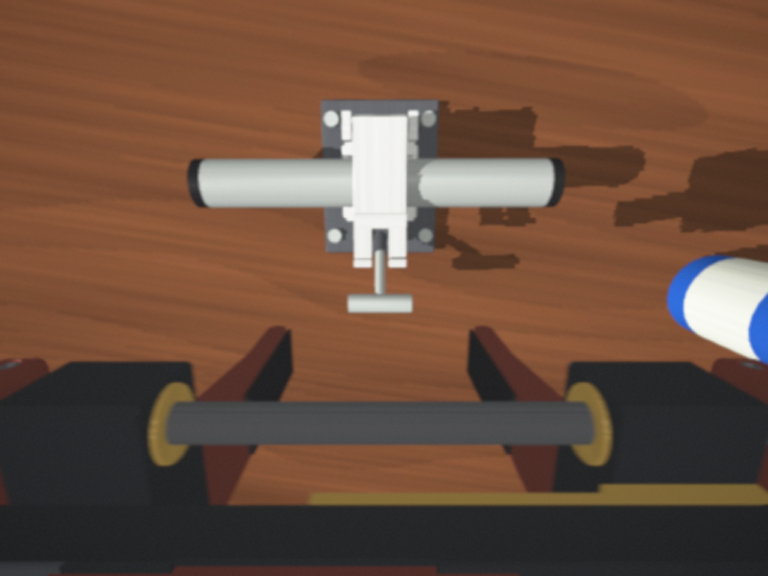

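The tee ends are at (348,303) and (412,303), and the ear's end is at (354–407,264) with the cap lying flat on the tube. All are within about 1 px of the model. Next I descend to pinch the tee.

```bash
python3 nudge.py '-0.0165,0.001,0.05,0,0,0
-0.0165,0.001,0.1,0,0,0
-0.0165,0.001,0.14,0,0,0
-0.0165,0.001,0.1536,0,0,0
-0.0165,0.001,0.1536,0,0,0' 1.0
python3 nudge.py '0,0,0,0,0,0
0,0,0,0,0,0
0,0,0,0,0,0
0,0,0,0,0,0
0,0,0,0,0,0' 0.4 35
python3 nudge.py '0,0,0,0,0,0
0,0,0,0,0,0
0,0,0,0,0,0'
python3 - <<'E'
from geo import *
from plant import robot, eyes
v=np.load("pose.npy");s=robot.read_state();print((np.linalg.inv(clampT(v))@np.r_[s["tool_pos"],1]).round(4))
E
```

```text
clock: 13.18
tool_pos: [0.5945, 0.1079, 0.0616]
eef_rot: [0.24, -3.131, 0.0]
wrist_force: [0.7, -0.3, 0.5]
grip_width: 0.995
gripper_force: 0.0
clock: 13.8
tool_pos: [0.5952, 0.1076, 0.0623]
eef_rot: [-0.24, 3.131, -0.001]
wrist_force: [0.2, -3.8, 0.6]
grip_width: 0.543
gripper_force: 35.0
clock: 14.18
tool_pos: [0.5953, 0.1077, 0.0621]
eef_rot: [-0.241, 3.131, -0.0]
wrist_force: [2.1, -4.7, 3.2]
grip_width: 0.54
gripper_force: 35.0
[ 9.36e-02 -6.00e-04  6.21e-02  1.00e+00]
```

```bash
python3 - <<'E'
from geo import *
z=bolt(.809,0)
for b,st in [(.809,.01),(.809,.021),(.65,.021),(.5,.021),(.4,.021),(.3,.021),(.2,.021),(.1,.021),(0,.021),(0,.010),(0,.005)]:
    d=bolt(b,st)-z;print(b,st,[round(-d[0],4),0,round(-d[2],4)])
E
python3 nudge.py '-0.002,0,-0.002,0,0,0
-0.005,0,-0.005,0,0,0
-0.009,0,-0.009,0,0,0
-0.0125,0,-0.012,0,0,0
-0.0152,0,-0.0145,0,0,0'
python3 nudge.py '0,0,0,0,0,0'
```

```text
0.809 0.01 [np.float64(-0.0072), 0, np.float64(-0.0069)]
0.809 0.021 [np.float64(-0.0152), 0, np.float64(-0.0145)]
0.65 0.021 [np.float64(-0.0042), 0, np.float64(-0.0243)]
0.5 0.021 [np.float64(0.0075), 0, np.float64(-0.0319)]
0.4 0.021 [np.float64(0.0159), 0, np.float64(-0.036)]
0.3 0.021 [np.float64(0.0246), 0, np.float64(-0.0392)]
0.2 0.021 [np.float64(0.0336), 0, np.float64(-0.0415)]
0.1 0.021 [np.float64(0.0428), 0, np.float64(-0.0428)]
0 0.021 [np.float64(0.0521), 0, np.float64(-0.0433)]
0 0.01 [np.float64(0.0521), 0, np.float64(-0.0323)]
0 0.005 [np.float64(0.0521), 0, np.float64(-0.0273)]
clock: 14.8
tool_pos: [0.6059, 0.1095, 0.074]
eef_rot: [0.24, -3.124, 0.002]
wrist_force: [-3.5, -4.9, -5.9]
grip_width: 0.539
gripper_force: 35.0
clock: 14.92
tool_pos: [0.6061, 0.1095, 0.0741]
eef_rot: [0.24, -3.124, 0.001]
wrist_force: [-3.8, -4.6, -6.5]
grip_width: 0.539
gripper_force: 35.0
```

```bash
python3 nudge.py '-0.0029,0,-0.0027,0,0,0
0.0029,0,-0.008,0,0,0
0.0086,0,-0.013,0,0,0
0.0147,0,-0.017,0,0,0
0.0208,0,-0.0209,0,0,0'
python3 - <<'E'
from geo import *
from plant import robot, eyes
v=np.load("pose.npy");s=robot.read_state();p=(np.linalg.inv(clampT(v))@np.r_[s["tool_pos"],1])[:3];q=p+[-.0015,0,.019-.0014]-[.04,0,.03];print(p.round(4),"b",np.arctan2(q[0],q[2]),"stem",np.hypot(q[0],q[2])-.072)
E
```

```text
clock: 15.55
tool_pos: [0.5888, 0.107, 0.0975]
eef_rot: [-0.24, 3.132, -0.0]
wrist_force: [-0.8, -4.5, -12.3]
grip_width: 0.545
gripper_force: 35.0
[ 0.0871 -0.0004  0.0975] b 0.49173730214422734 stem 0.02450514470195428
```

```bash
python3 nudge.py '0.007,0,-0.002,0,0,0
0.0139,0,-0.0041,0,0,0
0.021,0,-0.006,0,0,0
0.0276,0,-0.008,0,0,0'
python3 nudge.py '0.005,0,-0.0007,0,0,0
0.0094,0,-0.0014,0,0,0
0.014,0,-0.0017,0,0,0
0.0185,0,-0.0019,0,0,0
0.0185,0,-0.0019,0,0,0'
cat > chk.py <<'E'
from geo import *
from plant import robot, eyes
v=np.load("pose.npy");s=robot.read_state();p=(np.linalg.inv(clampT(v))@np.r_[s["tool_pos"],1])[:3];q=p+[-.0015,0,.019-.0014]-[.04,0,.03];print(p.round(4),"b",np.arctan2(q[0],q[2]),"stem",np.hypot(q[0],q[2])-.072)
E
python3 chk.py
```

```text
clock: 16.05
tool_pos: [0.5627, 0.103, 0.106]
eef_rot: [-0.24, 3.13, 0.0]
wrist_force: [3.6, -4.8, -7.4]
grip_width: 0.542
gripper_force: 35.0
clock: 16.68
tool_pos: [0.5449, 0.1002, 0.1082]
eef_rot: [-0.24, 3.129, 0.0]
wrist_force: [3.2, -5.0, -9.1]
grip_width: 0.542
gripper_force: 35.0
[ 0.0427 -0.0002  0.1082] b 0.012215294394889446 stem 0.02377035113871881
```

```bash
python3 nudge.py '0.001,0,0.004,0,0,0
0.001,0,0.008,0,0,0
0.001,0,0.012,0,0,0
0.001,0,0.015,0,0,0
0.001,0,0.015,0,0,0'
for i in 1 2; do python3 nudge.py '0,0,0.0005,0,0,0
0,0,0.001,0,0,0'| egrep 'tool_pos|wrist_force'; done; python3 chk.py
```

```text
clock: 17.3
tool_pos: [0.5445, 0.1, 0.0933]
eef_rot: [-0.24, 3.128, 0.0]
wrist_force: [3.5, -5.9, -6.1]
grip_width: 0.538
gripper_force: 35.0
tool_pos: [0.5446, 0.1, 0.0925]
wrist_force: [2.1, -5.9, -5.1]
tool_pos: [0.5446, 0.1, 0.0915]
wrist_force: [2.5, -5.7, -5.0]
[ 0.0423 -0.0004  0.0915] b 0.010621328431084582 stem 0.007138216592206856
```

```bash
for i in 1 2 3; do python3 nudge.py '0,0,0.0005,0,0,0
0,0,0.001,0,0,0'| egrep 'tool_pos|wrist_force'; done; python3 chk.py
```

```text
tool_pos: [0.5447, 0.1, 0.0909]
wrist_force: [0.2, -6.2, 0.9]
tool_pos: [0.5448, 0.1, 0.0905]
wrist_force: [-0.9, -7.4, 7.4]
tool_pos: [0.5449, 0.1, 0.0902]
wrist_force: [-3.7, -7.2, 13.8]
[ 0.0427 -0.0004  0.0902] b 0.01534028157118706 stem 0.005804362725609247
```

```bash
python3 nudge.py '0,0,-0.001,0,0,0
0,0,-0.002,0,0,0' | grep force
python3 nudge.py '0,0,0,0,0,0
0,0,0,0,0,0
0,0,0,0,0,0
0,0,0,0,0,0' 0.9
python3 nudge.py '0,0,-0.02,0,0,0
0,0,-0.06,0,0,0
0,0,-0.1,0,0,0
0.01,0,-0.14,0,0,0
0.01,0,-0.14,0,0,0'
python3 - <<'E'
from geo import *
from plant import robot, eyes
s=robot.read_state();c=eyes.camera("wrist");c2=eyes.camera("scene")
d=dict(c,pos=s["tool_pos"],rot=s["eef_rot"]);v=np.load("pose.npy")
a=cv2.resize(c["img"][:,120:400,::-1],None,fx=1.4,fy=1.4);b=cv2.resize(c2["img"][170:260,260:350,::-1],(400,400),interpolation=cv2.INTER_CUBIC)
a=a[:536];im=np.zeros((536,800,3),np.uint8);im[:,:a.shape[1]]=a;im[:400,a.shape[1]:a.shape[1]+400]=b[:,:800-a.shape[1]];cv2.imwrite("pics/f.png",im)
for y in(.024,-.024):print(((prw(d,w(v,bolt(0,.005,y)))-[120,0])*1.4).round(1))
for y in(.018,-.018):print(((prw(d,w(v,cap(.02,(.094,y,.0225))))-[120,0])*1.4).round(1))
E
```

```text
wrist_force: [3.1, -5.6, -5.1]
gripper_force: 35.0
clock: 19.3
tool_pos: [0.5428, 0.1002, 0.0893]
eef_rot: [-0.241, 3.132, 0.0]
wrist_force: [0.1, -0.7, 0.1]
grip_width: 0.895
gripper_force: 0.0
clock: 19.92
tool_pos: [0.5342, 0.0988, 0.2322]
eef_rot: [-0.24, 3.127, 0.001]
wrist_force: [0.1, 1.1, -0.4]
grip_width: 0.897
gripper_force: 0.0
[216.2 273.5]
[155.6 273.7]
[208.2 293.5]
[163.8 293.7]
```

View pics/f.png

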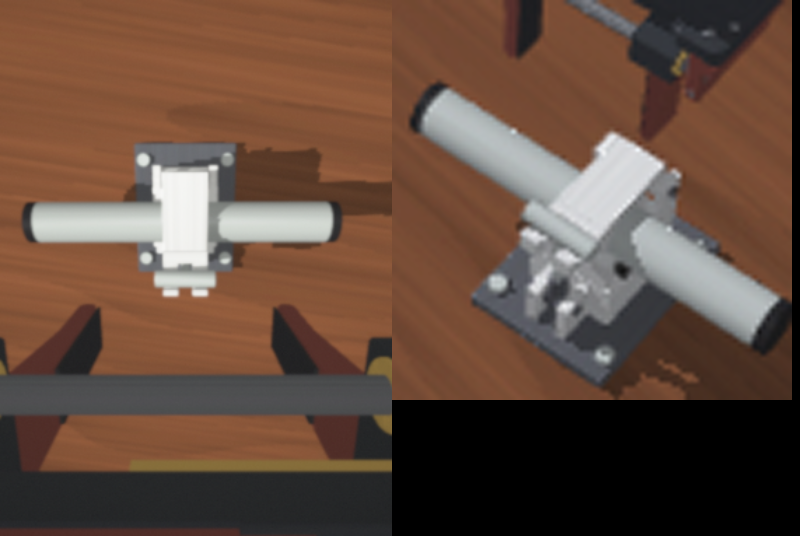

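The bar lies across the ear at (155–216,278) and the lip tips show beyond it at (163–208,293), so it is seated behind the lip. The gripper is clear.

```bash
python3 -c "
from plant import robot, eyes
print(robot.hand_in())"
```

```text
the job is handed in; nothing more can be done
None
```

I pressed the tube to the bottom of the cradle with about 25 N at the ear, latched the swing bolt with its T-handle behind the lip, and handed the job in after about 20 s with the gripper clear; no verdict came back.

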